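# Wind a jig stage on by two turns

## Task

Shift the jig stage by exactly two full turns of its lead screw. Swing the stage's clamp lever fully over to open it, wind the crank clockwise (seen from above) until you feel its slack run out and the screw begin to drive, then go exactly two full turns on from that point without overshooting; finally swing the clamp lever fully back and let go. Nothing shows the count, so count the turns yourself; handle the crank and lever gently and leave the other things on the bench alone.

Things in the scene. Friction and masses are not known exactly. Their poses are not given: they have to be found in the camera images.
- unit: Jig stage, fixed to the bench: aluminium plate 240 x 460 x 14 mm (x, y, z), origin centre of its underside, z up. In this frame: grey gearbox 90 x 90 mm, 110 high, centred at (-30, -150) mm, crank on top; clamp lever pivot at (-85, 70) mm; carriage with red-brown jig 150 x 190 mm centred at (35, 80) mm, jig top 50 mm high, its near edge at x = -40 mm.
- crank_axis (a point): A point on the crank's upright turning axis, 165 mm above the bench, over the gearbox. It does not move.
- crank_knob (a point): Middle of the crank's upright black hand grip: a sleeve 26 mm in diameter and 46 mm tall that spins freely on its pin, 50 mm from the crank axis, from 142 to 188 mm above the bench (this point is 165 mm above it). The flat steel crank arm below it is 18 mm wide, its top 141 mm above the bench. Grip it with no more than 40 N.
- crank: The steel crank arm; origin on the turning axis, 122 mm above the bench, x axis towards the hand grip. Turns without end, clockwise from above is forward. Starts at any angle with 0.7 to 2.4 rad of slack ahead, different each time, taking under 1 N at the grip; then it meets the screw, which takes a steady 10 to 13 N while moving (3 to 7 N remain when paused). Backwards, slack opens again (2.7 rad at most).
- stage_mark (a point): Centre of the jig's top face, on the carriage. The screw moves it along the +y axis of the stage's frame by 1.0 mm per turn of drive; at the start it is at y = 80 mm in that frame.
- clamp (a joint): Swing of the clamp lever, rad: 0 = clamped, fully over towards -y of the stage's frame (towards the gearbox); 1.0 = open, fully over towards +y. Starts at 0 to 0.1. Both ends are stops; it moves with about 1 N and stays where it is left. The screw may be driven only with the clamp open.
- clamp_tip (a point): Centre of the black ball, 26 mm in diameter, on the end of the clamp lever: 80 mm from the pivot, which is 36 mm above the bench and turns about the stage's x axis; rod 10 mm thick. The ball is 106 mm above the bench at either end, 116 mm in mid-swing, and travels 77 mm along the stage's y axis.
- driver: Bystander: screwdriver, about 200 mm long, on the bench.
- bit_socket: Bystander: steel socket 24 mm in diameter, 26 mm tall, standing on the stage's base plate near its front edge between gearbox and clamp lever; origin under its foot.
- screw_jar: Bystander: closed jar 56 mm in diameter, 70 mm tall, on the bench beside the stage.
- parts_tray: Bystander: open grey tray 100 x 140 x 35 mm.
- tape_roll: Bystander: roll 90 mm in diameter, 24 mm tall, lying flat.
- spare_jig: Bystander: spare red-brown jig board 120 x 160 x 14 mm.
- cup: Bystander: white cup 72 mm in diameter, 85 mm tall.
- brush: Bystander: hand brush lying on the bench.

How it is judged:
On the way, in this order (a step that is already met when the one before it is completed fails the run):
1. the clamp is opened before the stage has been driven (value of joint clamp above 0.8 rad and y of stage_mark in the frame of unit between 0.07997 and 0.08003 m), for 0.1 s.
2. with the clamp open, the stage has been driven two turns (2.00 mm, within 0.05 mm) (value of joint clamp above 0.8 rad and y of stage_mark in the frame of unit between 0.08195 and 0.08205 m), for 0.3 s.
At the end, for the whole second after the job is handed in: The stage stands two screw turns (2.00 mm, within 0.05 mm, i.e. 18 degrees of crank) on from its start, and the clamp lever is back at its clamped end (below 0.2 rad) (y of stage_mark in the frame of unit between 0.08195 and 0.08205 m and value of joint clamp below 0.2 rad); the robot touches nothing.
It fails at once if the screw is driven past two turns (by more than 18 degrees) (y of stage_mark in the frame of unit above 0.08205 m).
It fails at once if the screw is driven while the clamp is not open (value of joint clamp below 0.5 rad and y of stage_mark in the frame of unit between 0.08006 and 0.08188 m).
It fails at once if the screw is driven backwards (y of stage_mark in the frame of unit below 0.07994 m).
It fails at once if the crank is forced: more than 100 N in all between gripper and crank (contact force between any of the fingers, the arm and crank above 100 N).
It fails at once if a bystander is moved by more than 30 mm (distance of any of driver, bit_socket, screw_jar, parts_tray, tape_roll, spare_jig, cup, brush from where it was at the start of the episode above 0.03 m).
It also fails if it takes over 72 s, if anything falls off the work surface, if the arm or the gripper's body presses on something with over 40 N, if the wrist force passes 120 N, or if a joint passes its speed limit or range.

## Robot

A 6-joint arm with a two-finger parallel gripper is mounted at the origin on the work surface. World frame = base frame: x ahead of the robot, y to its left, z up, the work surface at z = 0. Lengths are in m, angles in rad, forces in N, time in s.
With the tool pointing down it reaches from about 0.325 to 0.85 m from the base axis. Payload 15.5 kg.
Tool frame: the origin (TCP) lies at the very end of the fingers, on their centre line; the grasp point (between the pads) lies 19 mm behind it; z points along the fingers, y is the direction in which the jaws open and shut (so a half turn about z gives the same grasp; the last joint's range is limited). The gripper opens to 91 mm and grips with 3 to 60 N. Pads are 32 mm wide; open, the fingers measure 118 mm over their backs; the gripper's body (76 mm by 178 mm) begins 60 mm behind the grasp point.
Start: joints at [1.169, 0.494, 1.345, -0, 1.302, -0.096], TCP at [0.188, 0.596, 0.214] pointing down, gripper open.
Joint ranges: [-2.91, 2.91], [-0.82, 2.16], [0.22, 2.67], [-1.22, 4.37], [0.12, 2.79], [-3.08, 3.08]. Speed limits (rad/s): [1.89, 1.89, 2.57, 3.01, 3.01, 3.01].

## Interface

Orientations are given as a unit quaternion [x, y, z, w].
In Python, from bench import bot gives the robot as it stands.
- The arm moves only by the tool carry_out, never from a script. Its argument "steps" is a list of rows, each a list of 7 numbers: the shift along the tool's x, y, z in m, then the turn, a rotation vector about the tool's x, y, z in degrees, then the closure, from 0 (fully open) to 1 (shut). A call has 1 to 10 rows; each row shifts and turns the commanded pose from where the row before left it, along the tool's axes as they then stand; what a row does not reach is not made up. A row lasts 1/12 s, in which the tool goes at most 41.7 mm and 7.16 degrees, less where a joint would pass 70% of its speed; a pose out of reach is approached as far as the arm can. A call with a gripper value outside its range is refused whole. The fingers move at their own pace and stop on an object; "force" is the grip in N (left out, the last holds). Time passes only in rows, so rows that do not move let the fingers close. It gives the time, the measured TCP pose, the force and the opening at its end, in the units of the state.
- bot.sense(): the state, without advancing time (a new reading comes with each control period).
- bot.capture(name): name is "side" or "top" or "wrist"; returns (picture, depth): 384x512x3 uint8, red, green, blue; 384x512 float32, m along the optical axis (not along the pixel's ray), 0 where there is no reading.
- bot.camera_model(name): a dict with "camera_matrix" (3x3 intrinsics, pixels), "k1" (the pictures are not rectified: a ray, as slopes to the right and down, at radius r is drawn at 1 + k1 r^2 times it, then the intrinsics apply), "cam_to_world" (4x4, takes a point from camera to world coordinates). Camera axes: x right, y down, z forward; pixel columns grow to the right and rows downward; lengths in m; the calibration is good to about 2 mm. A picture is of the moment at which its call begins: read the wrist's pose just before it. camera_model takes no time and is no camera call; for the wrist camera it gives the pose at the moment of the call.
- bot.sign_off(): hands the job in, once; it reports no verdict.
The state is a dict: "t": time; "joint_positions": joint angles; "joint_vel": joint speeds; "joint_efforts": joint torques, N m; "tcp_pos": TCP position; "tool_rot": TCP orientation; "contact_force": force on the tool from outside, world axes, zero at the start; "ft_torque": the same for the moment, N m; "finger_gap": finger opening in m.
Only numpy, scipy, OpenCV 4.12 (cv2) and the standard library are available. Lean on these libraries where they do the work, as an engineer would, in place of code of your own. Each camera call takes 0.05 s, during which the arm holds its last target.

## Working session

There is one attempt and no reset: what is moved stays moved. The work goes in short steps, Python scripts to look and compute and a tool call to move; the robot and the scene stay as the last step left them, time stands still between calls to the robot, and variables do not carry over. Pictures are saved under pics/ and viewed, and the job is handed in when it is done.

Besides the shell and the picture viewer there is one more tool, called after "Emit:" in YAML: its name, and indented under it one key for each argument. carry_out: Moves the arm, as the interface text tells. Its arguments: {"type":"object","properties":{"steps":{"type":"array","items":{"type":"array","items":{"type":"number"}}},"force":{"type":"number"}},"required":["steps"]}

```bash
ls; mkdir -p pics
python3 - <<'E'
from bench import bot
import cv2,numpy as np
print(bot.sense())
for n in ["side","top","wrist"]:
    m=bot.camera_model(n);print(n,m)
    p,d=bot.capture(n); np.save(f"pics/{n}_d.npy",d); cv2.imwrite(f"pics/{n}0.png",p[:,:,::-1])
print(bot.sense()["t"])
E
```

```text
pics
{'t': 0.0, 'joint_positions': array([ 1.16949294e+00,  4.94192220e-01,  1.34613486e+00, -6.74957188e-06,
        1.30250520e+00, -9.54693602e-02]), 'joint_vel': array([ 4.03709404e-04,  7.01287848e-04, -1.76733039e-03, -2.78593128e-05,
        1.22051410e-04,  1.22874418e-03]), 'joint_efforts': array([ 2.49245582e-03, -8.78821278e+01, -3.81849325e+01,  7.07321288e-02,
        5.30994125e-02, -1.46258740e-04]), 'tcp_pos': array([0.18800997, 0.59564711, 0.21333139]), 'tool_rot': array([ 1.52320833e-01,  9.88330906e-01, -6.01592511e-04, -1.49221665e-04]), 'contact_force': array([ 0.16294347,  0.21798729, -0.38511763]), 'ft_torque': array([ 0.01623652, -0.00458025, -0.02139906]), 'finger_gap': 0.0911485107717674}
side {'camera_matrix': array([[436.93697888,   0.        , 254.50673292],
       [  0.        , 436.93697888, 185.96506182],
       [  0.        ,   0.        ,   1.        ]]), 'k1': -0.007764975889755495, 'cam_to_world': array([[ 0.99766542, -0.05170353,  0.04461454,  0.40790307],
       [-0.06569107, -0.54801508,  0.83388498, -1.23005867],
       [-0.01866535, -0.8348689
[... 428 characters left out ...]
43433],
       [ 0.00542449, -0.20349428, -0.97906111,  1.25951966],
       [ 0.        ,  0.        ,  0.        ,  1.        ]])}
wrist {'camera_matrix': array([[312.56121844,   0.        , 255.46218452],
       [  0.        , 312.56121844, 193.15275634],
       [  0.        ,   0.        ,   1.        ]]), 'k1': 0.02739082267310488, 'cam_to_world': array([[ 3.00995762e-01,  9.24760276e-01,  2.32851847e-01,
         1.23222881e-01],
       [ 9.53625204e-01, -2.91699937e-01, -7.42301625e-02,
         6.15843361e-01],
       [-7.22236575e-04,  2.44396354e-01, -9.69675152e-01,
         3.84705388e-01],
       [ 0.00000000e+00,  0.00000000e+00,  0.00000000e+00,
         1.00000000e+00]])}
0.15
```

View pics/side0.png

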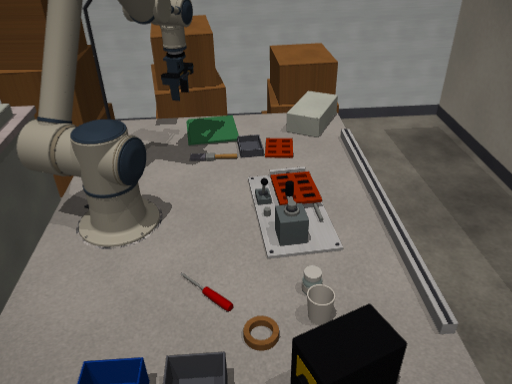

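View pics/top0.png

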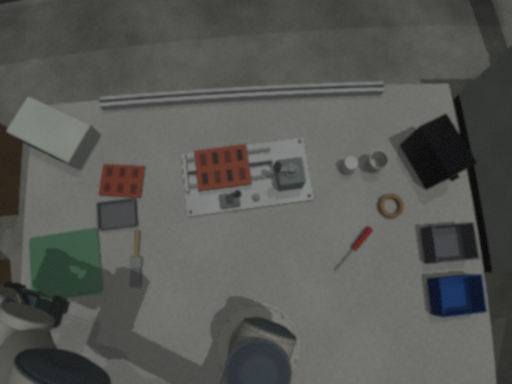

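View pics/wrist0.png

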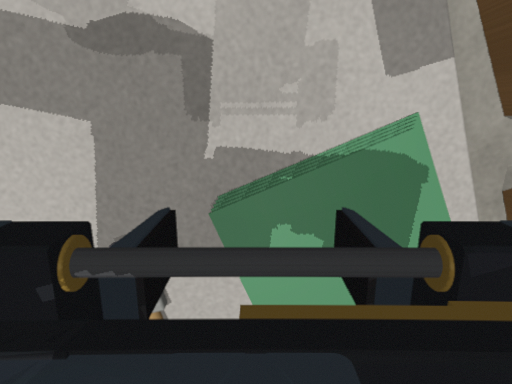

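Run:
```python
import cv2
a=cv2.imread("pics/top0.png")[130:222,172:322]; cv2.imwrite("pics/topc.png",cv2.resize(a,None,fx=5,fy=5,interpolation=cv2.INTER_CUBIC))
a=cv2.imread("pics/side0.png")[160:260,240:345]; cv2.imwrite("pics/sidec.png",cv2.resize(a,None,fx=6,fy=6,interpolation=cv2.INTER_CUBIC)[:600])
```

```text
(no output)
```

View pics/topc.png

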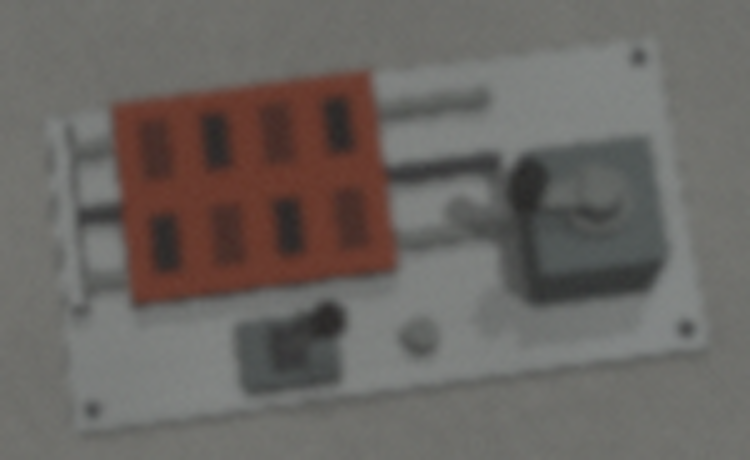

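View pics/sidec.png

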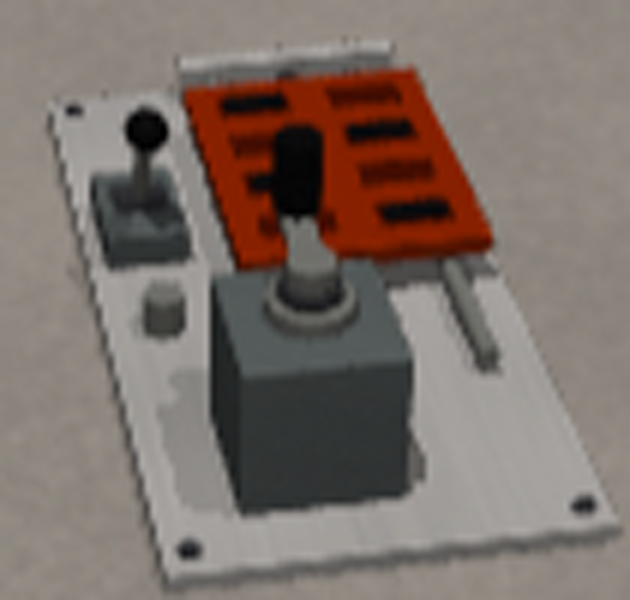

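```bash
cat > h.py <<'E'
import numpy as np
from scipy.optimize import least_squares
from scipy.spatial.transform import Rotation as R
from bench import bot
def proj(m,P):
    T=np.linalg.inv(np.array(m["cam_to_world"]));P=np.atleast_2d(P)
    c=P@T[:3,:3].T+T[:3,3]; s=c[:,:2]/c[:,2:]; r2=(s**2).sum(1,keepdims=True)
    s=s*(1+m["k1"]*r2); K=m["camera_matrix"]; return s@np.diag([K[0,0],K[1,1]])+[K[0,2],K[1,2]]
def triang(obs):
    f=lambda p:np.concatenate([(proj(m,p)[0]-px) for m,px in obs])
    s=least_squares(f,[.5,0,.1]);return s.x,s.fun
E
cat > fit.py <<'E'
from h import *
mt=bot.camera_model("top");ms=bot.camera_model("side")
U=np.array
top=[((120,230,14),(50,120)),((120,-230,14),(655,40)),((-120,-230,14),(708,350)),((-120,230,14),(82,430)),((110,175,50),(112,104)),((110,-15,50),(370,72)),((-40,-15,50),(396,270)),((-40,175,50),(134,304))]
side=[((-120,230,14),(50,98)),((-120,-230,14),(168,575)),((120,-230,14),(618,526)),((-40,175,50),(183,90)),((110,175,50),(415,70)),((110,-15,50),(492,240)),((-40,-15,50),(242,266))]
tp=U([p for p,_ in top])/1e3;tx=U([q for _,q in top])/5+[172,130]
sp=U([p for p,_ in side])/1e3;sx=U([q for _,q in side])/6+[240,160]
def W(v,p): c,s=np.cos(v[2]),np.sin(v[2]); return p@U([[c,s,0],[-s,c,0],[0,0,1]])+[v[0],v[1],0]
for use in (3,1,2):
    f=lambda v:np.concatenate([(proj(mt,W(v,tp))-tx).ravel()*(use&1),(proj(ms,W(v,sp))-sx).ravel()*(use>>1)])
    s=least_squares(f,[.6,.1,0]);print(use,s.x,np.round(np.abs(s.fun).max(),2),np.sqrt(np.mean(s.fun**2)))
    if use==3: v=s.x
print("axis",W(v,U([[-.03,-.15,.165]])),"pivot",W(v,U([[-.085,.07,.036]])))
for n,a,b in (("knob",(527,182),(298,172)),("ball",(328,320),(147,130))):
    print(n,triang([(mt,U(a)/5+[172,130]),(ms,U(b)/6+[240,160])]))
E
python3 fit.py
```

```text
3 [ 0.59379281 -0.00268835  0.07742317] 1.7 0.9648585103963631
1 [ 0.59003656 -0.00182118  0.0749634 ] 1.44 0.5066435584298117
2 [ 0.59728737 -0.00408078  0.07409509] 0.78 0.3605827769706814
axis [[ 0.57548456 -0.15455937  0.165     ]] pivot [[0.50363324 0.06052756 0.036     ]]
knob (array([ 0.57680447, -0.10268868,  0.1634054 ]), array([-0.04831099, -0.44886499, -0.41531422,  0.1400254 ]))
ball (array([0.5075107 , 0.03165356, 0.10696937]), array([-0.10100899, -0.78017776, -0.78314116,  0.22713758]))
```

Emit:
carry_out:
  steps:
    - [-0.0238, -0.0222, 0, 0, 0, 0, 0]
    - [-0.0238, -0.0222, 0, 0, 0, 0, 0]
    - [-0.0238, -0.0222, 0, 0, 0, 0, 0]
    - [-0.0238, -0.0222, 0, 0, 0, 0, 0]
    - [-0.0238, -0.0222, 0, 0, 0, 0, 0]
    - [-0.0238, -0.0222, 0, 0, 0, 0, 0]
    - [-0.0238, -0.0222, 0, 0, 0, 0, 0]
    - [-0.0238, -0.0222, 0, 0, 0, 0, 0]
    - [-0.0238, -0.0222, 0, 0, 0, 0, 0]
    - [-0.0238, -0.0222, 0, 0, 0, 0, 0]
  force: 20

```text
t: 0.98
tcp_pos: [0.3487, 0.3112, 0.2139]
tool_rot: [0.152, 0.988, -0.0, -0.0]
contact_force: [1.0, 0.1, -0.1]
finger_gap: 0.091
```

Emit:
carry_out:
  steps:
    - [-0.0238, -0.0222, 0, 0, 0, 0, 0]
    - [-0.0238, -0.0222, 0, 0, 0, 0, 0]
    - [-0.0238, -0.0222, 0, 0, 0, 0, 0]
    - [-0.0238, -0.0222, 0, 0, 0, 0, 0]
    - [-0.0238, -0.0222, 0, 0, 0, 0, 0]
    - [-0.0238, -0.0222, 0, 0, 0, 0, 0]
    - [-0.0238, -0.0222, 0, 0, 0, 0, 0]
    - [-0.0238, -0.0222, 0, 0, 0, 0, 0]
    - [-0.0238, -0.0222, 0, 0, 0, 0, 0]
    - [-0.0238, -0.0222, 0, 0, 0, 0, 0]

```text
t: 1.82
tcp_pos: [0.5088, 0.0277, 0.2139]
tool_rot: [0.152, 0.988, -0.0, -0.0]
contact_force: [0.8, 1.2, 0.1]
finger_gap: 0.0911
```

Emit:
carry_out:
  steps:
    - [0, 0, 0, 0, 0, -5.5, 0]
    - [0, 0, 0, 0, 0, -5.5, 0]
    - [0, 0, 0, 0, 0, -5.5, 0]
    - [0, 0, 0, 0, 0, -5.5, 0]
    - [0, 0, 0, 0, 0, 0, 0]

```text
t: 2.23
tcp_pos: [0.5083, 0.0292, 0.2137]
tool_rot: [-0.041, 0.999, 0.0, -0.0]
contact_force: [0.1, -0.4, 0.0]
finger_gap: 0.0915
```

Run:
```python
from h import *
import cv2
s=bot.sense();print(s["t"],s["tcp_pos"],s["tool_rot"],s["contact_force"],s["joint_positions"])
m=bot.camera_model("wrist");p,d=bot.capture("wrist");np.save("pics/w1.npy",m,allow_pickle=True);np.save("pics/w1d.npy",d)
cv2.imwrite("pics/w1.png",cv2.resize(p[:,:,::-1],(768,576)))
```

```text
2.2333 [0.50826958 0.0292252  0.21374538] [-4.14914196e-02  9.99138842e-01  2.37187103e-05 -1.91682432e-04] [ 0.08948164 -0.42013748  0.01281376] [-5.99059786e-02  3.31820154e-01  1.62655375e+00  9.05376275e-06
  1.18360495e+00 -1.71371239e+00]
```

View pics/w1.png

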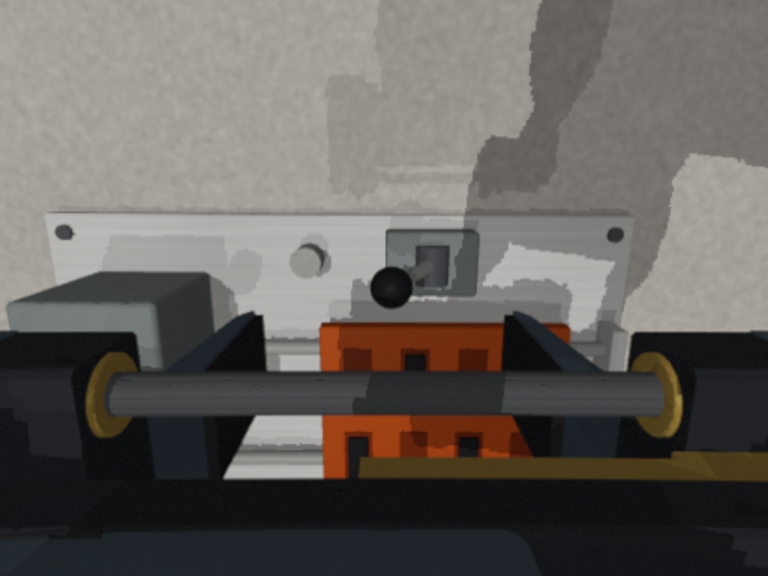

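Run:
```python
from h import *
m=np.load("pics/w1.npy",allow_pickle=True).item()
def onz(px,z): 
    px=np.array(px)/1.5
    s=least_squares(lambda q:proj(m,[q[0],q[1],z])[0]-px,[.5,0]);return s.x.round(4)
d=np.load("pics/w1d.npy")
print("ball",onz((391,288),.107),d[192,260],"socket",onz((307,260),.04))
for p in((47,211),(632,213)):print(onz(p,.014))
for p in((320,323),(570,324)):print(onz(p,.05))
def W(v,p): c,s=np.cos(v[2]),np.sin(v[2]); return np.array(p)@np.array([[c,s,0],[-s,c,0],[0,0,1]])+[v[0],v[1],0]
P=[(-.12,-.23,.014),(-.12,.23,.014),(-.04,-.015,.05),(-.04,.175,.05)];X=np.array([(47,211),(632,213),(320,323),(570,324)])/1.5
s=least_squares(lambda v:(proj(m,W(v,P))-X).ravel(),[.59,0,.07]);print(s.x,s.fun)
v=s.x;print(W(v,[[-.03,-.15,.165],[-.085,.07,.036],[-.085,.0316,.106],[-.085,.1084,.106]]))
```

```text
ball [0.5088 0.0334] 0.2682814 socket [ 0.5091 -0.0284]
[ 0.4927 -0.2332]
[0.4563 0.2185]
[ 0.5542 -0.0151]
[0.5394 0.1713]
[0.59399761 0.002048   0.08113407] [-3.33446027e+00 -1.35609682e-03  2.73188936e+00 -2.70894929e-01
 -9.60583551e-01  8.91611026e-01  1.59609778e+00  5.98976746e-01]
[[ 0.57625306 -0.14988991  0.165     ]
 [ 0.50360407  0.0649289   0.036     ]
 [ 0.5067162   0.02665522  0.106     ]
 [ 0.50049193  0.10320258  0.106     ]]
```

Emit:
carry_out:
  steps:
    - [0, 0.003, 0.015, 0, 0, 0, 0.42]
    - [0, 0, 0.025, 0, 0, 0, 0.42]
    - [0, 0, 0.03, 0, 0, 0, 0.42]
    - [0, 0, 0.03, 0, 0, 0, 0.42]
    - [0, 0, 0.024, 0, 0, 0, 0.42]
    - [0, 0, 0, 0, 0, 0, 0.42]
    - [0, 0, 0, 0, 0, 0, 0.42]

```text
t: 2.87
tcp_pos: [0.5075, 0.0324, 0.0896]
tool_rot: [-0.038, 0.999, 0.0, -0.001]
contact_force: [-0.7, 0.1, -0.1]
finger_gap: 0.0531
```

Emit:
carry_out:
  steps:
    - [0, 0.009, 0, 0, 0, 0, 0.42]
    - [0, 0.009, 0, 0, 0, 0, 0.42]
    - [0, 0.009, 0, 0, 0, 0, 0.42]
    - [0, 0.009, 0, 0, 0, 0, 0.42]
    - [0, 0.009, 0, 0, 0, 0, 0.42]
    - [0, 0.009, 0, 0, 0, 0, 0.42]
    - [0, 0.009, 0, 0, 0, 0, 0.42]
    - [0, 0.005, 0, 0, 0, 0, 0.42]
    - [0, 0.003, 0, 0, 0, 0, 0.42]
    - [0, 0.0, 0, 0, 0, 0, 0.42]

```text
t: 3.7
tcp_pos: [0.5025, 0.1037, 0.0898]
tool_rot: [-0.039, 0.999, 0.0, -0.0]
contact_force: [-0.3, -0.2, -0.1]
finger_gap: 0.0527
```

Run:
```python
from h import *
import cv2
s=bot.sense();print(s["t"],s["tcp_pos"],s["contact_force"])
p,d=bot.capture("wrist")
cv2.imwrite("pics/w2.png",cv2.resize(p[:,:,::-1],(768,576)))
```

```text
3.7 [0.50246848 0.10371116 0.08982511] [-0.29922606 -0.19103357 -0.10163565]
```

View pics/w2.png

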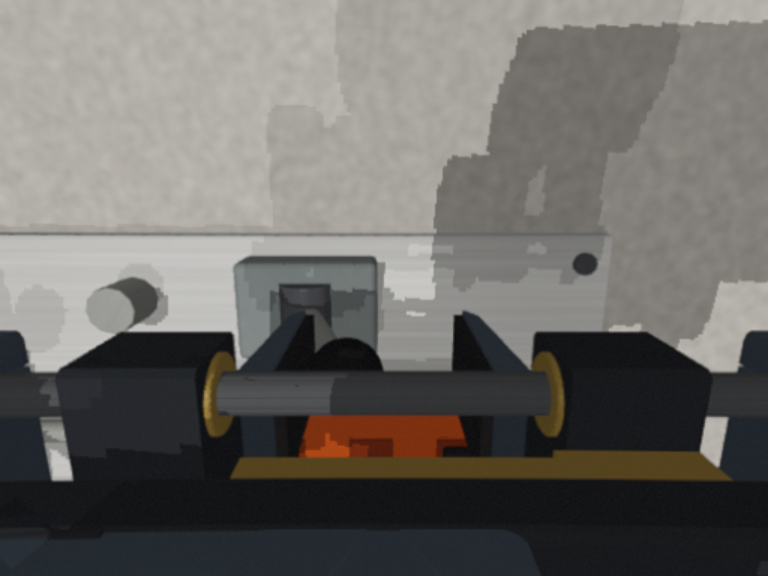

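Emit:
carry_out:
  steps:
    - [0, 0.002, 0, 0, 0, 0, 0.42]
    - [0, 0.002, 0, 0, 0, 0, 0.42]
    - [0, 0.002, 0, 0, 0, 0, 0.42]
    - [0, 0.001, 0, 0, 0, 0, 0.42]
    - [0, 0, 0, 0, 0, 0, 0.42]

```text
t: 4.17
tcp_pos: [0.5021, 0.1101, 0.0899]
tool_rot: [-0.039, 0.999, -0.0, -0.0]
contact_force: [-0.5, -0.7, -0.2]
finger_gap: 0.053
```

Emit:
carry_out:
  steps:
    - [0, 0.0015, 0, 0, 0, 0, 0.42]
    - [0, 0.001, 0, 0, 0, 0, 0.42]
    - [0, 0, 0, 0, 0, 0, 0.42]

```text
t: 4.42
tcp_pos: [0.5019, 0.1127, 0.0899]
tool_rot: [-0.039, 0.999, 0.0, -0.0]
contact_force: [1.3, -0.3, -0.4]
finger_gap: 0.0529
```

Emit:
carry_out:
  steps:
    - [0, 0.0015, 0, 0, 0, 0, 0.42]
    - [0, 0.001, 0, 0, 0, 0, 0.42]
    - [0, 0, 0, 0, 0, 0, 0.42]

```text
t: 4.67
tcp_pos: [0.5017, 0.1152, 0.0899]
tool_rot: [-0.039, 0.999, 0.0, 0.0]
contact_force: [0.3, -0.6, 0.3]
finger_gap: 0.053
```

Emit:
carry_out:
  steps:
    - [0, 0.0015, 0, 0, 0, 0, 0.42]
    - [0, 0, 0, 0, 0, 0, 0.42]

```text
t: 4.83
tcp_pos: [0.5016, 0.1165, 0.0899]
tool_rot: [-0.039, 0.999, -0.0, -0.0]
contact_force: [-0.9, -4.8, 0.0]
finger_gap: 0.053
```

Emit:
carry_out:
  steps:
    - [0, 0.0015, 0, 0, 0, 0, 0.42]
    - [0, 0, 0, 0, 0, 0, 0.42]

```text
t: 5.0
tcp_pos: [0.5015, 0.1172, 0.0898]
tool_rot: [-0.039, 0.999, -0.001, -0.0]
contact_force: [1.7, -12.2, -1.2]
finger_gap: 0.0526
```

Emit:
carry_out:
  steps:
    - [0, -0.008, 0, 0, 0, 0, 0.42]
    - [0, -0.006, 0, 0, 0, 0, 0.42]
    - [0, 0, -0.025, 0, 0, 0, 0.42]
    - [0, 0, -0.035, 0, 0, 0, 0.42]
    - [0, 0, -0.035, 0, 0, 0, 0.1]
    - [0, 0, -0.035, 0, 0, 0, 0]
    - [0, -0.03, -0.02, 0, 0, 0, 0]
    - [0, -0.035, 0, 0, 0, 0, 0]
    - [0, -0.035, 0, 0, 0, 0, 0]
    - [0, -0.035, 0, 0, 0, 0, 0]

```text
t: 5.83
tcp_pos: [0.513, -0.0321, 0.2405]
tool_rot: [-0.039, 0.999, 0.0, 0.001]
contact_force: [1.1, 0.1, -0.4]
finger_gap: 0.0895
```

Emit:
carry_out:
  steps:
    - [0, -0.035, 0, 0, 0, 0, 0]
    - [0, -0.035, 0, 0, 0, 0, 0]
    - [0, -0.015, 0, 0, 0, 0, 0]
    - [0, 0, 0, 0, 0, 0, 0]

```text
t: 6.17
tcp_pos: [0.5199, -0.1187, 0.2398]
tool_rot: [-0.037, 0.999, -0.0, 0.0]
contact_force: [-0.3, 0.2, 0.4]
finger_gap: 0.091
```

Run:
```python
from h import *
import cv2
s=bot.sense();print(s["t"],s["tcp_pos"],s["tool_rot"],s["contact_force"])
m=bot.camera_model("wrist");p,d=bot.capture("wrist");np.save("pics/w3.npy",m,allow_pickle=True)
cv2.imwrite("pics/w3.png",cv2.resize(p[:,:,::-1],(768,576)))
```

```text
6.1667 [ 0.51985297 -0.11869439  0.23982082] [-3.73642640e-02  9.99301665e-01 -2.25113226e-04  2.08460694e-04] [-0.3412129   0.16224088  0.42902846]
```

View pics/w3.png

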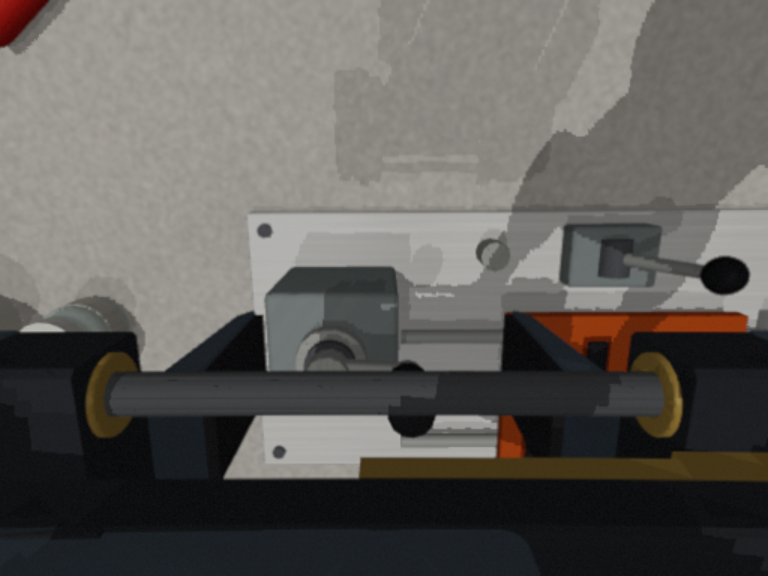

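Run:
```python
from h import *
m=np.load("pics/w3.npy",allow_pickle=True).item()
def onz(px,z): 
    px=np.array(px)/1.5
    s=least_squares(lambda q:proj(m,[q[0],q[1],z])[0]-px,[.5,0]);return s.x.round(4)
for p in((411,438),(388,412),(437,412)):print(onz(p,.188))
print("gear near edge",onz((292,268),.11),onz((397,267),.11), "ball",onz((725,274),.107),"socket",onz((489,251),.04))
print("hub",onz((327,352),.145),onz((304,352),.145),onz((352,352),.145))
```

```text
[ 0.5881 -0.0994]
[ 0.5739 -0.1128]
[ 0.5719 -0.0872]
gear near edge [ 0.5176 -0.1793] [ 0.5118 -0.1109] ball [0.5012 0.1035] socket [ 0.5073 -0.0356]
hub [ 0.5603 -0.1504] [ 0.5613 -0.1643] [ 0.5591 -0.1353]
```

Emit:
carry_out:
  steps:
    - [-0.019, 0.005, 0, 0, 0, 0, 0.5]
    - [-0.019, 0.005, 0, 0, 0, 0, 0.51]
    - [-0.019, 0.004, 0, 0, 0, 0, 0.51]
    - [0, 0, 0.01, 0, 0, 0, 0.51]
    - [0, 0, 0.015, 0, 0, 0, 0.51]
    - [0, 0, 0.02, 0, 0, 0, 0.51]
    - [0, 0, 0.02, 0, 0, 0, 0.51]
    - [0, 0, 0.015, 0, 0, 0, 0.51]
    - [0, 0, 0.008, 0, 0, 0, 0.51]
    - [0, 0, 0, 0, 0, 0, 0.51]

```text
t: 7.05
tcp_pos: [0.574, -0.0959, 0.1502]
tool_rot: [-0.039, 0.999, 0.001, -0.002]
contact_force: [-0.4, 0.1, -1.4]
finger_gap: 0.0451
```

Run:
```python
from h import *
import cv2
s=bot.sense();print(s["t"],s["tcp_pos"],s["tool_rot"],s["contact_force"],s["finger_gap"])
p,d=bot.capture("wrist")
cv2.imwrite("pics/w4.png",cv2.resize(p[:,:,::-1],(768,576)))
p,d=bot.capture("side")
cv2.imwrite("pics/s4.png",cv2.resize(p[120:270,220:370,::-1],(600,600),interpolation=cv2.INTER_CUBIC))
```

```text
7.05 [ 0.57404466 -0.09594897  0.15022029] [-3.93454480e-02  9.99224302e-01  5.89233611e-04 -1.54356724e-03] [-0.41302082  0.09399047 -1.38724412] 0.04510540548994
```

View pics/w4.png

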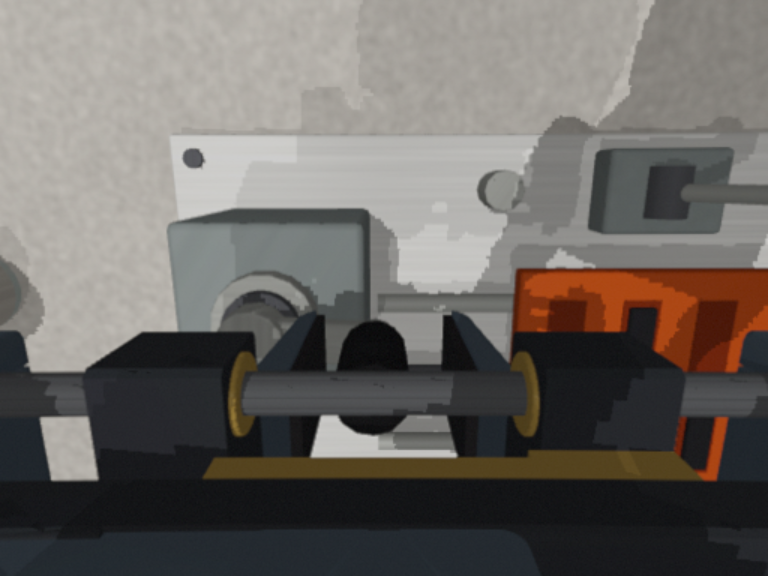

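View pics/s4.png

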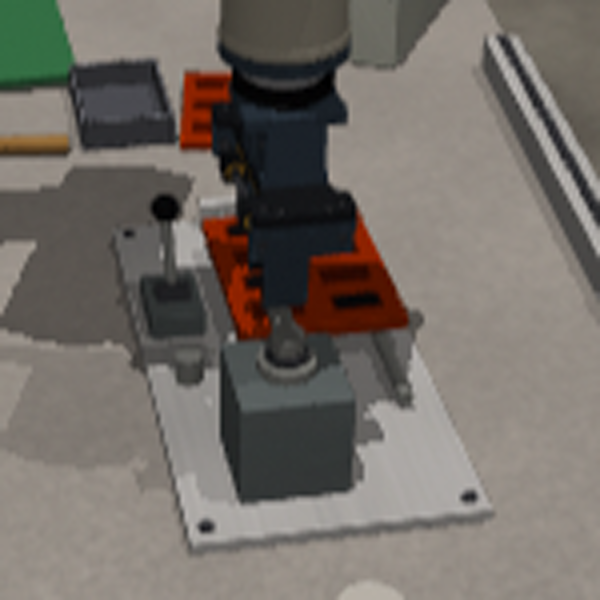

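Emit:
carry_out:
  steps:
    - [0, -0.0035, 0, 0, 0, 0, 0.6]
    - [0, 0, 0, 0, 0, 0, 0.8]
    - [0, 0, 0, 0, 0, 0, 1]
    - [0, 0, 0, 0, 0, 0, 1]
    - [0, 0, 0, 0, 0, 0, 1]
    - [0, 0, 0, 0, 0, 0, 1]
  force: 25

```text
t: 7.65
tcp_pos: [0.5761, -0.0998, 0.1527]
tool_rot: [-0.039, 0.999, 0.0, 0.001]
contact_force: [-1.1, 5.4, 5.2]
finger_gap: 0.0253
```

Run:
```python
from h import *
import cv2
s=bot.sense();print(s["t"],s["tcp_pos"],s["tool_rot"],s["contact_force"],s["finger_gap"])
p,d=bot.capture("wrist")
cv2.imwrite("pics/w5.png",cv2.resize(p[:,:,::-1],(768,576)))
```

```text
7.65 [ 0.57607936 -0.09981836  0.15266204] [-3.90492028e-02  9.99237069e-01  2.98457981e-04  5.92445019e-04] [-1.09067697  5.39851505  5.16462202] 0.025345584578972773
```

View pics/w5.png

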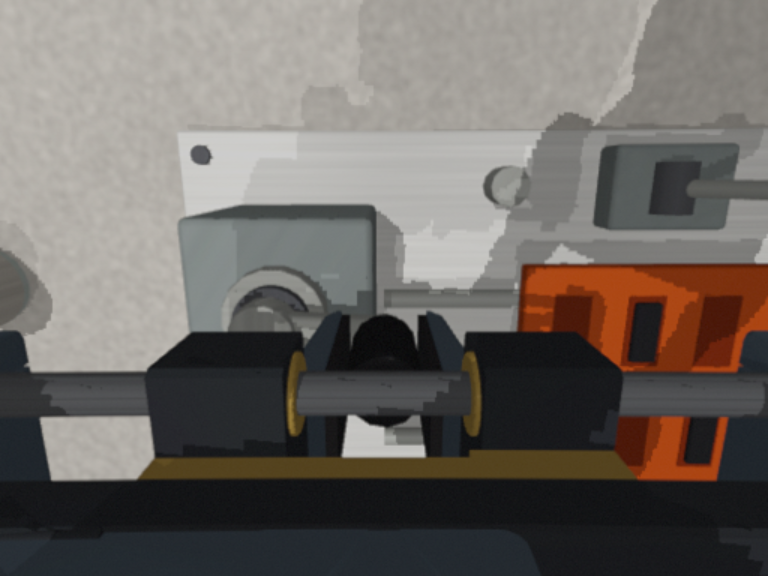

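```bash
cat > arc.py <<'E'
import sys,numpy as np
def arc(a,da,n,r=50.):
    th=np.radians(a+da*np.arange(n+1)); P=np.round(np.c_[-r*np.sin(th),r*np.cos(th)],1)
    return [[round(x/1e3,4),round(y/1e3,4),0,0,0,0,1] for x,y in np.diff(P,axis=0)]
if __name__=="__main__":
    a,da,n=float(sys.argv[1]),float(sys.argv[2]),int(sys.argv[3])
    R=arc(a,da,n)
    for i in range(0,n,10): print(a+i*da,"->",a+min(i+10,n)*da,R[i:i+10])
E
python3 arc.py 4 5 40
```

```text
4.0 -> 54.0 [[np.float64(-0.0043), np.float64(-0.0005), 0, 0, 0, 0, 1], [np.float64(-0.0043), np.float64(-0.0009), 0, 0, 0, 0, 1], [np.float64(-0.0042), np.float64(-0.0012), 0, 0, 0, 0, 1], [np.float64(-0.004), np.float64(-0.0016), 0, 0, 0, 0, 1], [np.float64(-0.0039), np.float64(-0.002), 0, 0, 0, 0, 1], [np.float64(-0.0038), np.float64(-0.0022), 0, 0, 0, 0, 1], [np.float64(-0.0035), np.float64(-0.0026), 0, 0, 0, 0, 1], [np.float64(-0.0032), np.float64(-0.0029), 0, 0, 0, 0, 1], [np.float64(-0.003), np.float64(-0.0032), 0, 0, 0, 0, 1], [np.float64(-0.0028), np.float64(-0.0034), 0, 0, 0, 0, 1]]
54.0 -> 104.0 [[np.float64(-0.0024), np.float64(-0.0036), 0, 0, 0, 0, 1], [np.float64(-0.002), np.float64(-0.0039), 0, 0, 0, 0, 1], [np.float64(-0.0018), np.float64(-0.004), 0, 0, 0, 0, 1], [np.float64(-0.0014), np.float64(-0.0041), 0, 0, 0, 0, 1], [np.float64(-0.001), np.float64(-0.0043), 0, 0, 0, 0, 1], [np.float64(-0.0006), np.float64(-0.0043), 0, 0, 0, 0, 1], [np.float64(-0.0003), np.float64(-0.0043), 0, 0, 0, 0, 1], [np.float64(0.0001), np.float64(-0.0044), 0, 0, 0, 0, 1], [np.float64(0.000
[... 578 characters left out ...]
p.float64(0.0036), np.float64(-0.0024), 0, 0, 0, 0, 1], [np.float64(0.0039), np.float64(-0.002), 0, 0, 0, 0, 1]]
154.0 -> 204.0 [[np.float64(0.004), np.float64(-0.0018), 0, 0, 0, 0, 1], [np.float64(0.0041), np.float64(-0.0014), 0, 0, 0, 0, 1], [np.float64(0.0043), np.float64(-0.001), 0, 0, 0, 0, 1], [np.float64(0.0043), np.float64(-0.0006), 0, 0, 0, 0, 1], [np.float64(0.0043), np.float64(-0.0003), 0, 0, 0, 0, 1], [np.float64(0.0044), np.float64(0.0001), 0, 0, 0, 0, 1], [np.float64(0.0043), np.float64(0.0005), 0, 0, 0, 0, 1], [np.float64(0.0043), np.float64(0.0009), 0, 0, 0, 0, 1], [np.float64(0.0042), np.float64(0.0012), 0, 0, 0, 0, 1], [np.float64(0.004), np.float64(0.0016), 0, 0, 0, 0, 1]]
```

Emit:
carry_out:
  steps:
    - [-0.0043, -0.0005, 0, 0, 0, 0, 1]
    - [-0.0043, -0.0009, 0, 0, 0, 0, 1]
    - [-0.0042, -0.0012, 0, 0, 0, 0, 1]
    - [-0.004, -0.0016, 0, 0, 0, 0, 1]
    - [0, 0, 0, 0, 0, 0, 1]

```text
t: 8.12
tcp_pos: [0.5943, -0.1029, 0.1527]
tool_rot: [-0.039, 0.999, 0.0, 0.001]
contact_force: [2.4, 6.4, 5.1]
finger_gap: 0.0254
```

Emit:
carry_out:
  steps:
    - [-0.0039, -0.002, 0, 0, 0, 0, 1]
    - [-0.0038, -0.0022, 0, 0, 0, 0, 1]
    - [-0.0035, -0.0026, 0, 0, 0, 0, 1]
    - [0, 0, 0, 0, 0, 0, 1]

```text
t: 8.45
tcp_pos: [0.6061, -0.1091, 0.1528]
tool_rot: [-0.039, 0.999, 0.0, 0.001]
contact_force: [3.5, 4.4, 4.3]
finger_gap: 0.0256
```

```bash
sed -i 's/round(x\/1e3,4),round(y\/1e3,4)/round(float(x)\/1e3,4),round(float(y)\/1e3,4)/; s/range(0,n,10)/range(0,n,10)/' arc.py; python3 arc.py 39 4 30
```

```text
39.0 -> 79.0 [[-0.0026, -0.0023, 0, 0, 0, 0, 1], [-0.0025, -0.0025, 0, 0, 0, 0, 1], [-0.0023, -0.0026, 0, 0, 0, 0, 1], [-0.0021, -0.0028, 0, 0, 0, 0, 1], [-0.0019, -0.0029, 0, 0, 0, 0, 1], [-0.0017, -0.0031, 0, 0, 0, 0, 1], [-0.0014, -0.0032, 0, 0, 0, 0, 1], [-0.0013, -0.0032, 0, 0, 0, 0, 1], [-0.001, -0.0034, 0, 0, 0, 0, 1], [-0.0008, -0.0034, 0, 0, 0, 0, 1]]
79.0 -> 119.0 [[-0.0005, -0.0034, 0, 0, 0, 0, 1], [-0.0003, -0.0035, 0, 0, 0, 0, 1], [-0.0001, -0.0035, 0, 0, 0, 0, 1], [0.0002, -0.0035, 0, 0, 0, 0, 1], [0.0004, -0.0034, 0, 0, 0, 0, 1], [0.0007, -0.0034, 0, 0, 0, 0, 1], [0.0009, -0.0034, 0, 0, 0, 0, 1], [0.0011, -0.0033, 0, 0, 0, 0, 1], [0.0014, -0.0032, 0, 0, 0, 0, 1], [0.0016, -0.0031, 0, 0, 0, 0, 1]]
119.0 -> 159.0 [[0.0018, -0.003, 0, 0, 0, 0, 1], [0.002, -0.0029, 0, 0, 0, 0, 1], [0.0022, -0.0027, 0, 0, 0, 0, 1], [0.0023, -0.0026, 0, 0, 0, 0, 1], [0.0026, -0.0023, 0, 0, 0, 0, 1], [0.0027, -0.0022, 0, 0, 0, 0, 1], [0.0029, -0.002, 0, 0, 0, 0, 1], [0.003, -0.0018, 0, 0, 0, 0, 1], [0.0031, -0.0016, 0, 0, 0, 0, 1], [0.0032, -0.0014, 0, 0, 0, 0, 1]]
```

First row adds 0.7 mm outward.

Emit:
carry_out:
  steps:
    - [-0.003, -0.0018, 0, 0, 0, 0, 1]
    - [-0.0025, -0.0025, 0, 0, 0, 0, 1]
    - [-0.0023, -0.0026, 0, 0, 0, 0, 1]

```text
t: 8.7
tcp_pos: [0.6138, -0.1154, 0.1526]
tool_rot: [-0.039, 0.999, -0.0, 0.001]
contact_force: [2.6, 3.6, 6.5]
finger_gap: 0.0251
```

Emit:
carry_out:
  steps:
    - [-0.0021, -0.0028, 0, 0, 0, 0, 1]
    - [-0.0019, -0.0029, 0, 0, 0, 0, 1]

```text
t: 8.87
tcp_pos: [0.6183, -0.121, 0.1526]
tool_rot: [-0.039, 0.999, -0.0, 0.001]
contact_force: [2.9, 2.6, 6.1]
finger_gap: 0.0257
```

Emit:
carry_out:
  steps:
    - [-0.0017, -0.0031, 0, 0, 0, 0, 1]
    - [-0.0014, -0.0032, 0, 0, 0, 0, 1]

```text
t: 9.03
tcp_pos: [0.6219, -0.1272, 0.1526]
tool_rot: [-0.039, 0.999, -0.0, 0.001]
contact_force: [4.3, 3.0, 6.7]
finger_gap: 0.0258
```

Emit:
carry_out:
  steps:
    - [-0.0013, -0.0032, 0, 0, 0, 0, 1]
    - [-0.001, -0.0034, 0, 0, 0, 0, 1]

```text
t: 9.2
tcp_pos: [0.6247, -0.1336, 0.1525]
tool_rot: [-0.039, 0.999, -0.0, 0.001]
contact_force: [2.6, 2.0, 5.1]
finger_gap: 0.0257
```

Emit:
carry_out:
  steps:
    - [-0.0008, -0.0034, 0, 0, 0, 0, 1]
    - [-0.0005, -0.0034, 0, 0, 0, 0, 1]

```text
t: 9.37
tcp_pos: [0.6265, -0.1404, 0.1526]
tool_rot: [-0.039, 0.999, -0.0, 0.001]
contact_force: [3.2, 0.6, 4.9]
finger_gap: 0.0254
```

Emit:
carry_out:
  steps:
    - [-0.0003, -0.0035, 0, 0, 0, 0, 1]
    - [-0.0001, -0.0035, 0, 0, 0, 0, 1]

```text
t: 9.53
tcp_pos: [0.6273, -0.1462, 0.1525]
tool_rot: [-0.039, 0.999, 0.001, 0.001]
contact_force: [3.4, 10.7, 6.5]
finger_gap: 0.0252
```

Emit:
carry_out:
  steps:
    - [0.0002, -0.0035, 0, 0, 0, 0, 1]
    - [0.0004, -0.0034, 0, 0, 0, 0, 1]

```text
t: 9.7
tcp_pos: [0.6273, -0.153, 0.1525]
tool_rot: [-0.039, 0.999, 0.001, 0.001]
contact_force: [4.7, 10.5, 5.7]
finger_gap: 0.0257
```

Emit:
carry_out:
  steps:
    - [0.0007, -0.0034, 0, 0, 0, 0, 1]
    - [0.0009, -0.0034, 0, 0, 0, 0, 1]

```text
t: 9.87
tcp_pos: [0.6263, -0.16, 0.1526]
tool_rot: [-0.039, 0.999, 0.001, 0.001]
contact_force: [4.9, 10.0, 5.6]
finger_gap: 0.0256
```

```bash
python3 - <<'E'
from h import *
P=np.array([(.5761,-.0998),(.5943,-.1029),(.6061,-.1091),(.6138,-.1154),(.6183,-.121),(.6219,-.1272),(.6247,-.1336),(.6265,-.1404),(.6273,-.1462),(.6273,-.153),(.6263,-.16)])
s=least_squares(lambda v:(np.hypot(*(P-v[:2]).T)-v[2])*1e3,[.576,-.15,.05]);print(s.x,s.fun.round(2))
for c in(s.x[:2],):print(np.degrees(np.arctan2(*(P-c).T[::-1])).round(1))
E
python3 arc.py 107 6 40
```

```text
[ 0.57738623 -0.14986822  0.05000908] [ 0.08 -0.09 -0.14  0.13  0.06 -0.06  0.02  0.01  0.04  0.   -0.06]
[ 91.5  70.2  54.8  43.4  35.2  27.   19.   10.9   4.2  -3.6 -11.7]
107.0 -> 167.0 [[0.0018, -0.0049, 0, 0, 0, 0, 1], [0.0023, -0.0047, 0, 0, 0, 0, 1], [0.0027, -0.0045, 0, 0, 0, 0, 1], [0.0033, -0.0041, 0, 0, 0, 0, 1], [0.0036, -0.0038, 0, 0, 0, 0, 1], [0.004, -0.0033, 0, 0, 0, 0, 1], [0.0043, -0.003, 0, 0, 0, 0, 1], [0.0047, -0.0024, 0, 0, 0, 0, 1], [0.0048, -0.002, 0, 0, 0, 0, 1], [0.0051, -0.0014, 0, 0, 0, 0, 1]]
167.0 -> 227.0 [[0.0051, -0.0009, 0, 0, 0, 0, 1], [0.0052, -0.0004, 0, 0, 0, 0, 1], [0.0053, 0.0002, 0, 0, 0, 0, 1], [0.0051, 0.0007, 0, 0, 0, 0, 1], [0.0051, 0.0013, 0, 0, 0, 0, 1], [0.0049, 0.0018, 0, 0, 0, 0, 1], [0.0047, 0.0023, 0, 0, 0, 0, 1], [0.0045, 0.0027, 0, 0, 0, 0, 1], [0.0041, 0.0033, 0, 0, 0, 0, 1], [0.0038, 0.0036, 0, 0, 0, 0, 1]]
227.0 -> 287.0 [[0.0033, 0.004, 0, 0, 0, 0, 1], [0.003, 0.0043, 0, 0, 0, 0, 1], [0.0024, 0.0047, 0, 0, 0, 0, 1], [0.002, 0.0048, 0, 0, 0, 0, 1], [0.0014, 0.0051, 0, 0, 0, 0, 1], [0.0009, 0.0051, 0, 0, 0, 0, 1], [0.0004, 0.0052, 0, 0, 0, 0, 1], [-0.0002, 0.0053, 0, 0, 0, 0, 1], [-0.0007, 0.0051, 0, 0, 0, 0, 1], [-0.0013, 0.0051, 0, 0, 0, 0, 1]]
287.0 -> 347.0 [[-0.0018, 0.0049, 0, 0, 0, 0, 1], [-0.0023, 0.0047, 0, 0, 0, 0, 1], [-0.0027, 0.0045, 0, 0, 0, 0, 1], [-0.0033, 0.0041, 0, 0, 0, 0, 1], [-0.0036, 0.0038, 0, 0, 0, 0, 1], [-0.004, 0.0033, 0, 0, 0, 0, 1], [-0.0043, 0.003, 0, 0, 0, 0, 1], [-0.0047, 0.0024, 0, 0, 0, 0, 1], [-0.0048, 0.002, 0, 0, 0, 0, 1], [-0.0051, 0.0014, 0, 0, 0, 0, 1]]
```

Emit:
carry_out:
  steps:
    - [0.0018, -0.0049, 0, 0, 0, 0, 1]
    - [0.0023, -0.0047, 0, 0, 0, 0, 1]
    - [0.0027, -0.0045, 0, 0, 0, 0, 1]
    - [0.0033, -0.0041, 0, 0, 0, 0, 1]
    - [0.0036, -0.0038, 0, 0, 0, 0, 1]

```text
t: 10.28
tcp_pos: [0.6146, -0.1833, 0.1525]
tool_rot: [-0.039, 0.999, 0.0, 0.001]
contact_force: [5.9, 8.2, 3.7]
finger_gap: 0.0255
```

Emit:
carry_out:
  steps:
    - [0.004, -0.0033, 0, 0, 0, 0, 1]
    - [0.0043, -0.003, 0, 0, 0, 0, 1]
    - [0.0047, -0.0024, 0, 0, 0, 0, 1]
    - [0.0048, -0.002, 0, 0, 0, 0, 1]
    - [0.0051, -0.0014, 0, 0, 0, 0, 1]

```text
t: 10.7
tcp_pos: [0.5929, -0.1975, 0.1526]
tool_rot: [-0.039, 0.999, 0.0, 0.002]
contact_force: [10.0, 6.4, 2.9]
finger_gap: 0.0257
```

Emit:
carry_out:
  steps:
    - [0.0051, -0.0009, 0, 0, 0, 0, 1]
    - [0.0052, -0.0004, 0, 0, 0, 0, 1]
    - [0.0053, 0.0002, 0, 0, 0, 0, 1]
    - [0.0051, 0.0007, 0, 0, 0, 0, 1]
    - [0.0051, 0.0013, 0, 0, 0, 0, 1]
    - [0.0049, 0.0018, 0, 0, 0, 0, 1]
    - [0.0047, 0.0023, 0, 0, 0, 0, 1]
    - [0.0045, 0.0027, 0, 0, 0, 0, 1]
    - [0.0041, 0.0033, 0, 0, 0, 0, 1]
    - [0.0038, 0.0036, 0, 0, 0, 0, 1]

```text
t: 11.53
tcp_pos: [0.5447, -0.1879, 0.1527]
tool_rot: [-0.039, 0.999, -0.001, 0.002]
contact_force: [10.1, -4.5, -1.7]
finger_gap: 0.0254
```

Emit:
carry_out:
  steps:
    - [0.0033, 0.004, 0, 0, 0, 0, 1]
    - [0.003, 0.0043, 0, 0, 0, 0, 1]
    - [0.0024, 0.0047, 0, 0, 0, 0, 1]
    - [0.002, 0.0048, 0, 0, 0, 0, 1]
    - [0.0014, 0.0051, 0, 0, 0, 0, 1]
    - [0.0009, 0.0051, 0, 0, 0, 0, 1]
    - [0.0004, 0.0052, 0, 0, 0, 0, 1]
    - [-0.0002, 0.0053, 0, 0, 0, 0, 1]
    - [-0.0007, 0.0051, 0, 0, 0, 0, 1]
    - [-0.0013, 0.0051, 0, 0, 0, 0, 1]

```text
t: 12.37
tcp_pos: [0.5281, -0.1406, 0.1525]
tool_rot: [-0.039, 0.999, -0.001, 0.0]
contact_force: [-2.3, -10.6, 5.5]
finger_gap: 0.0254
```

```bash
cat > where.py <<'E'
from h import *
s=bot.sense();p=s["tcp_pos"][:2]-[.57739,-.14987];r=np.hypot(*p);u=p/r;F=s["contact_force"]
print(s["t"],"phi",np.degrees(np.arctan2(p[1],p[0])).round(2),"r",r.round(4),"Frad",(F[:2]@u).round(1),"Fopp",(-F[:2]@[u[1],-u[0]]).round(1),F.round(1),"grip",s["finger_gap"])
E
python3 where.py;python3 arc.py 287 6 60
```

```text
12.3667 phi 169.35 r 0.0502 Frad 0.3 Fopp 10.8 [ -2.3 -10.6   5.5] grip 0.025360954129558456
287.0 -> 347.0 [[-0.0018, 0.0049, 0, 0, 0, 0, 1], [-0.0023, 0.0047, 0, 0, 0, 0, 1], [-0.0027, 0.0045, 0, 0, 0, 0, 1], [-0.0033, 0.0041, 0, 0, 0, 0, 1], [-0.0036, 0.0038, 0, 0, 0, 0, 1], [-0.004, 0.0033, 0, 0, 0, 0, 1], [-0.0043, 0.003, 0, 0, 0, 0, 1], [-0.0047, 0.0024, 0, 0, 0, 0, 1], [-0.0048, 0.002, 0, 0, 0, 0, 1], [-0.0051, 0.0014, 0, 0, 0, 0, 1]]
347.0 -> 407.0 [[-0.0051, 0.0009, 0, 0, 0, 0, 1], [-0.0052, 0.0004, 0, 0, 0, 0, 1], [-0.0053, -0.0002, 0, 0, 0, 0, 1], [-0.0051, -0.0007, 0, 0, 0, 0, 1], [-0.0051, -0.0013, 0, 0, 0, 0, 1], [-0.0049, -0.0018, 0, 0, 0, 0, 1], [-0.0047, -0.0023, 0, 0, 0, 0, 1], [-0.0045, -0.0027, 0, 0, 0, 0, 1], [-0.0041, -0.0033, 0, 0, 0, 0, 1], [-0.0038, -0.0036, 0, 0, 0, 0, 1]]
407.0 -> 467.0 [[-0.0033, -0.004, 0, 0, 0, 0, 1], [-0.003, -0.0043, 0, 0, 0, 0, 1], [-0.0024, -0.0047, 0, 0, 0, 0, 1], [-0.002, -0.0048, 0, 0, 0, 0, 1], [-0.0014, -0.0051, 0, 0, 0, 0, 1], [-0.0009, -0.0051, 0, 0, 0, 0, 1], [-0.0004, -0.0052, 0, 0, 0, 0, 1], [0.0002, -0.0053, 0, 0, 0, 0, 1]
[... 416 characters left out ...]
0, 1]]
527.0 -> 587.0 [[0.0051, -0.0009, 0, 0, 0, 0, 1], [0.0052, -0.0004, 0, 0, 0, 0, 1], [0.0053, 0.0002, 0, 0, 0, 0, 1], [0.0051, 0.0007, 0, 0, 0, 0, 1], [0.0051, 0.0013, 0, 0, 0, 0, 1], [0.0049, 0.0018, 0, 0, 0, 0, 1], [0.0047, 0.0023, 0, 0, 0, 0, 1], [0.0045, 0.0027, 0, 0, 0, 0, 1], [0.0041, 0.0033, 0, 0, 0, 0, 1], [0.0038, 0.0036, 0, 0, 0, 0, 1]]
587.0 -> 647.0 [[0.0033, 0.004, 0, 0, 0, 0, 1], [0.003, 0.0043, 0, 0, 0, 0, 1], [0.0024, 0.0047, 0, 0, 0, 0, 1], [0.002, 0.0048, 0, 0, 0, 0, 1], [0.0014, 0.0051, 0, 0, 0, 0, 1], [0.0009, 0.0051, 0, 0, 0, 0, 1], [0.0004, 0.0052, 0, 0, 0, 0, 1], [-0.0002, 0.0053, 0, 0, 0, 0, 1], [-0.0007, 0.0051, 0, 0, 0, 0, 1], [-0.0013, 0.0051, 0, 0, 0, 0, 1]]
```

Emit:
carry_out:
  steps:
    - [-0.0018, 0.0049, 0, 0, 0, 0, 1]
    - [-0.0023, 0.0047, 0, 0, 0, 0, 1]
    - [-0.0027, 0.0045, 0, 0, 0, 0, 1]
    - [-0.0033, 0.0041, 0, 0, 0, 0, 1]
    - [-0.0036, 0.0038, 0, 0, 0, 0, 1]
    - [-0.004, 0.0033, 0, 0, 0, 0, 1]
    - [-0.0043, 0.003, 0, 0, 0, 0, 1]
    - [-0.0047, 0.0024, 0, 0, 0, 0, 1]
    - [-0.0048, 0.002, 0, 0, 0, 0, 1]
    - [-0.0051, 0.0014, 0, 0, 0, 0, 1]

```text
t: 13.2
tcp_pos: [0.5602, -0.1026, 0.1522]
tool_rot: [-0.039, 0.999, -0.0, -0.001]
contact_force: [-10.8, -0.9, 12.8]
finger_gap: 0.0251
```

Emit:
carry_out:
  steps:
    - [-0.0051, 0.0009, 0, 0, 0, 0, 1]
    - [-0.0052, 0.0004, 0, 0, 0, 0, 1]
    - [-0.0053, -0.0002, 0, 0, 0, 0, 1]
    - [-0.0051, -0.0007, 0, 0, 0, 0, 1]
    - [-0.0051, -0.0013, 0, 0, 0, 0, 1]
    - [-0.0049, -0.0018, 0, 0, 0, 0, 1]
    - [-0.0047, -0.0023, 0, 0, 0, 0, 1]
    - [-0.0045, -0.0027, 0, 0, 0, 0, 1]
    - [-0.0041, -0.0033, 0, 0, 0, 0, 1]
    - [-0.0038, -0.0036, 0, 0, 0, 0, 1]

```text
t: 14.03
tcp_pos: [0.61, -0.1117, 0.1522]
tool_rot: [-0.039, 0.999, 0.001, -0.001]
contact_force: [-3.1, 13.7, 9.8]
finger_gap: 0.0256
```

Emit:
carry_out:
  steps:
    - [-0.0033, -0.004, 0, 0, 0, 0, 1]
    - [-0.003, -0.0043, 0, 0, 0, 0, 1]
    - [-0.0024, -0.0047, 0, 0, 0, 0, 1]
    - [-0.002, -0.0048, 0, 0, 0, 0, 1]
    - [-0.0014, -0.0051, 0, 0, 0, 0, 1]
    - [-0.0009, -0.0051, 0, 0, 0, 0, 1]
    - [-0.0004, -0.0052, 0, 0, 0, 0, 1]
    - [0.0002, -0.0053, 0, 0, 0, 0, 1]
    - [0.0007, -0.0051, 0, 0, 0, 0, 1]
    - [0.0013, -0.0051, 0, 0, 0, 0, 1]

```text
t: 14.87
tcp_pos: [0.6264, -0.16, 0.1525]
tool_rot: [-0.039, 0.999, 0.001, 0.001]
contact_force: [5.5, 10.1, 6.1]
finger_gap: 0.0257
```

```bash
python3 where.py
```

```text
14.8667 phi -11.68 r 0.05 Frad 3.3 Fopp 11.0 [ 5.5 10.1  6.1] grip 0.025651082527425914
```

Emit:
carry_out:
  steps:
    - [0.0018, -0.0049, 0, 0, 0, 0, 1]
    - [0.0023, -0.0047, 0, 0, 0, 0, 1]
    - [0.0027, -0.0045, 0, 0, 0, 0, 1]
    - [0.0033, -0.0041, 0, 0, 0, 0, 1]
    - [0.0036, -0.0038, 0, 0, 0, 0, 1]
    - [0.004, -0.0033, 0, 0, 0, 0, 1]
    - [0.0043, -0.003, 0, 0, 0, 0, 1]
    - [0.0047, -0.0024, 0, 0, 0, 0, 1]
    - [0.0048, -0.002, 0, 0, 0, 0, 1]
    - [0.0051, -0.0014, 0, 0, 0, 0, 1]

```text
t: 15.7
tcp_pos: [0.5929, -0.1974, 0.1525]
tool_rot: [-0.039, 0.999, 0.0, 0.002]
contact_force: [9.0, 7.0, 2.3]
finger_gap: 0.0255
```

Emit:
carry_out:
  steps:
    - [0.0051, -0.0009, 0, 0, 0, 0, 1]
    - [0.0052, -0.0004, 0, 0, 0, 0, 1]
    - [0.0053, 0.0002, 0, 0, 0, 0, 1]
    - [0.0051, 0.0007, 0, 0, 0, 0, 1]
    - [0.0051, 0.0013, 0, 0, 0, 0, 1]
    - [0.0049, 0.0018, 0, 0, 0, 0, 1]
    - [0.0047, 0.0023, 0, 0, 0, 0, 1]
    - [0.0045, 0.0027, 0, 0, 0, 0, 1]
    - [0.0041, 0.0033, 0, 0, 0, 0, 1]
    - [0.0038, 0.0036, 0, 0, 0, 0, 1]

```text
t: 16.53
tcp_pos: [0.5447, -0.1879, 0.1527]
tool_rot: [-0.039, 0.999, -0.001, 0.002]
contact_force: [11.6, -4.6, -2.8]
finger_gap: 0.0258
```

Emit:
carry_out:
  steps:
    - [0.0033, 0.004, 0, 0, 0, 0, 1]
    - [0.003, 0.0043, 0, 0, 0, 0, 1]
    - [0.0024, 0.0047, 0, 0, 0, 0, 1]
    - [0.002, 0.0048, 0, 0, 0, 0, 1]
    - [0.0014, 0.0051, 0, 0, 0, 0, 1]
    - [0.0009, 0.0051, 0, 0, 0, 0, 1]
    - [0.0004, 0.0052, 0, 0, 0, 0, 1]
    - [-0.0002, 0.0053, 0, 0, 0, 0, 1]
    - [-0.0007, 0.0051, 0, 0, 0, 0, 1]
    - [-0.0013, 0.0051, 0, 0, 0, 0, 1]

```text
t: 17.37
tcp_pos: [0.528, -0.1406, 0.1525]
tool_rot: [-0.039, 0.999, -0.001, 0.0]
contact_force: [-2.6, -10.4, 4.6]
finger_gap: 0.0253
```

```bash
python3 where.py
```

```text
17.3667 phi 169.35 r 0.0502 Frad 0.6 Fopp 10.7 [ -2.6 -10.4   4.6] grip 0.025319107895214472
```

Now 647 → 767 (7.5°+ short-of-target margin of 40°).

Emit:
carry_out:
  steps:
    - [-0.0018, 0.0049, 0, 0, 0, 0, 1]
    - [-0.0023, 0.0047, 0, 0, 0, 0, 1]
    - [-0.0027, 0.0045, 0, 0, 0, 0, 1]
    - [-0.0033, 0.0041, 0, 0, 0, 0, 1]
    - [-0.0036, 0.0038, 0, 0, 0, 0, 1]
    - [-0.004, 0.0033, 0, 0, 0, 0, 1]
    - [-0.0043, 0.003, 0, 0, 0, 0, 1]
    - [-0.0047, 0.0024, 0, 0, 0, 0, 1]
    - [-0.0048, 0.002, 0, 0, 0, 0, 1]
    - [-0.0051, 0.0014, 0, 0, 0, 0, 1]

```text
t: 18.2
tcp_pos: [0.5602, -0.1025, 0.1521]
tool_rot: [-0.039, 0.999, -0.0, -0.001]
contact_force: [-11.6, -0.1, 13.2]
finger_gap: 0.0254
```

Emit:
carry_out:
  steps:
    - [-0.0051, 0.0009, 0, 0, 0, 0, 1]
    - [-0.0052, 0.0004, 0, 0, 0, 0, 1]
    - [-0.0053, -0.0002, 0, 0, 0, 0, 1]
    - [-0.0051, -0.0007, 0, 0, 0, 0, 1]
    - [-0.0051, -0.0013, 0, 0, 0, 0, 1]
    - [-0.0049, -0.0018, 0, 0, 0, 0, 1]
    - [-0.0047, -0.0023, 0, 0, 0, 0, 1]
    - [-0.0045, -0.0027, 0, 0, 0, 0, 1]
    - [-0.0041, -0.0033, 0, 0, 0, 0, 1]
    - [-0.0038, -0.0036, 0, 0, 0, 0, 1]

```text
t: 19.03
tcp_pos: [0.61, -0.1116, 0.1522]
tool_rot: [-0.039, 0.999, 0.001, -0.001]
contact_force: [-2.3, 12.9, 10.2]
finger_gap: 0.0254
```

```bash
python3 where.py; python3 arc.py 767 4 11
```

```text
19.0333 phi 49.54 r 0.0502 Frad 8.3 Fopp 10.1 [-2.3 12.9 10.2] grip 0.025376457536939137
767.0 -> 807.0 [[-0.0023, -0.0026, 0, 0, 0, 0, 1], [-0.0021, -0.0028, 0, 0, 0, 0, 1], [-0.0019, -0.0029, 0, 0, 0, 0, 1], [-0.0017, -0.0031, 0, 0, 0, 0, 1], [-0.0014, -0.0032, 0, 0, 0, 0, 1], [-0.0013, -0.0032, 0, 0, 0, 0, 1], [-0.001, -0.0034, 0, 0, 0, 0, 1], [-0.0008, -0.0034, 0, 0, 0, 0, 1], [-0.0005, -0.0034, 0, 0, 0, 0, 1], [-0.0003, -0.0035, 0, 0, 0, 0, 1]]
807.0 -> 811.0 [[-0.0001, -0.0035, 0, 0, 0, 0, 1]]
```

Emit:
carry_out:
  steps:
    - [-0.0023, -0.0026, 0, 0, 0, 0, 1]
    - [-0.0021, -0.0028, 0, 0, 0, 0, 1]
    - [-0.0019, -0.0029, 0, 0, 0, 0, 1]
    - [-0.0017, -0.0031, 0, 0, 0, 0, 1]
    - [-0.0014, -0.0032, 0, 0, 0, 0, 1]
    - [-0.0013, -0.0032, 0, 0, 0, 0, 1]
    - [-0.001, -0.0034, 0, 0, 0, 0, 1]
    - [-0.0008, -0.0034, 0, 0, 0, 0, 1]
    - [-0.0005, -0.0034, 0, 0, 0, 0, 1]

```text
t: 19.78
tcp_pos: [0.6262, -0.1389, 0.1524]
tool_rot: [-0.039, 0.999, 0.001, 0.001]
contact_force: [3.6, 11.9, 7.2]
finger_gap: 0.0255
```

```bash
python3 where.py
```

```text
19.7833 phi 12.69 r 0.05 Frad 6.1 Fopp 10.8 [ 3.6 11.9  7.2] grip 0.025526743519180488
```

Emit:
carry_out:
  steps:
    - [-0.0003, -0.0035, 0, 0, 0, 0, 1]
    - [0, 0, 0, 0, 0, 0, 1]
    - [0, 0, 0, 0, 0, 0, 1]
    - [0, 0, 0, 0, 0, 0, 1]

```text
t: 20.12
tcp_pos: [0.6269, -0.1428, 0.1525]
tool_rot: [-0.039, 0.999, 0.0, 0.001]
contact_force: [3.3, 8.5, 6.2]
finger_gap: 0.0254
```

```bash
python3 where.py
```

```text
20.1167 phi 8.07 r 0.05 Frad 4.5 Fopp 8.0 [3.3 8.5 6.2] grip 0.025402455636106203
```

Emit:
carry_out:
  steps:
    - [0, 0.0008, 0, 0, 0, 0, 1]
    - [0, 0, 0, 0, 0, 0, 1]
    - [0, 0, 0, 0, 0, 0, 0.8]
    - [0, 0, 0, 0, 0, 0, 0.65]
    - [0, 0, 0, 0, 0, 0, 0.5]
    - [0, 0, 0, 0, 0, 0, 0.45]
    - [0, 0, 0, 0, 0, 0, 0.45]
    - [0, 0, 0, 0, 0, 0, 0.45]

```text
t: 20.78
tcp_pos: [0.6258, -0.1427, 0.1518]
tool_rot: [-0.039, 0.999, 0.0, -0.0]
contact_force: [0.5, 0.9, 0.0]
finger_gap: 0.0504
```

```bash
python3 where.py
python3 - <<'E'
from h import *
import cv2
p,d=bot.capture("wrist")
cv2.imwrite("pics/w6.png",cv2.resize(p[:,:,::-1],(768,576)))
E
```

```text
20.7833 phi 8.47 r 0.0489 Frad 0.6 Fopp 0.8 [0.5 0.9 0. ] grip 0.05041978658397903
```

View pics/w6.png

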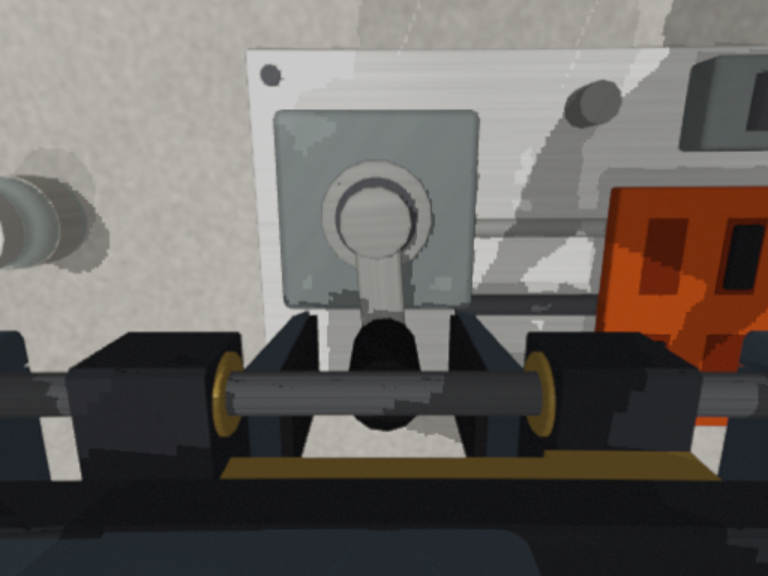

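Emit:
carry_out:
  steps:
    - [0, 0, -0.01, 0, 0, 0, 0.42]
    - [0, 0, -0.02, 0, 0, 0, 0.42]
    - [0, 0, -0.03, 0, 0, 0, 0.42]
    - [0, 0, -0.028, 0, 0, 0, 0.42]
    - [0.013, 0.032, 0, 0, 0, 0, 0.42]
    - [0.013, 0.032, 0, 0, 0, 0, 0.42]
    - [0.013, 0.032, 0, 0, 0, 0, 0.42]
    - [0.013, 0.032, 0, 0, 0, 0, 0.42]
    - [0.013, 0.032, 0, 0, 0, 0, 0.42]
    - [0.013, 0.032, 0, 0, 0, 0, 0.42]

```text
t: 21.67
tcp_pos: [0.5323, 0.044, 0.2408]
tool_rot: [-0.039, 0.999, -0.0, 0.0]
contact_force: [0.3, 0.8, -0.2]
finger_gap: 0.0527
```

Emit:
carry_out:
  steps:
    - [0.013, 0.032, 0, 0, 0, 0, 0.42]
    - [0.013, 0.031, 0, 0, 0, 0, 0.42]
    - [0, 0, 0, 0, 0, 0, 0.42]
    - [0, 0, 0, 0, 0, 0, 0.42]

```text
t: 22.0
tcp_pos: [0.5019, 0.1048, 0.2408]
tool_rot: [-0.04, 0.999, -0.0, 0.0]
contact_force: [0.6, -0.2, 0.4]
finger_gap: 0.0528
```

Run:
```python
from h import *
import cv2
s=bot.sense();print(s["t"],s["tcp_pos"],s["tool_rot"],s["contact_force"])
p,d=bot.capture("wrist")
cv2.imwrite("pics/w7.png",cv2.resize(p[:,:,::-1],(768,576)))
```

```text
22.0 [0.50188851 0.10478604 0.24082377] [-4.03985297e-02  9.99183550e-01 -1.12415447e-05  4.39377338e-04] [ 0.64439168 -0.20119455  0.40550914]
```

View pics/w7.png

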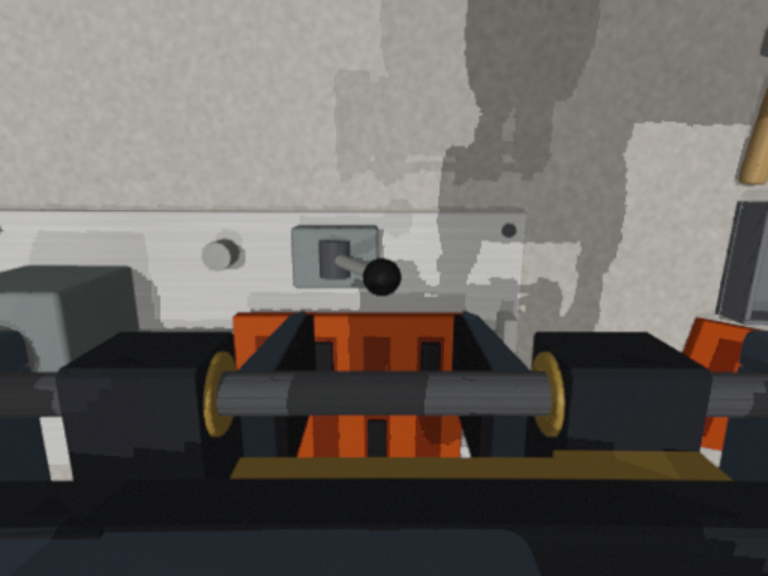

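Emit:
carry_out:
  steps:
    - [0, 0, 0.02, 0, 0, 0, 0.42]
    - [0, 0, 0.03, 0, 0, 0, 0.42]
    - [0, 0, 0.03, 0, 0, 0, 0.42]
    - [0, 0, 0.03, 0, 0, 0, 0.42]
    - [0, 0, 0.025, 0, 0, 0, 0.42]
    - [0, 0, 0.016, 0, 0, 0, 0.42]
    - [0, 0, 0, 0, 0, 0, 0.42]

```text
t: 22.63
tcp_pos: [0.5014, 0.1022, 0.0862]
tool_rot: [-0.038, 0.999, -0.0, -0.002]
contact_force: [-0.2, 0.1, -0.3]
finger_gap: 0.0528
```

Emit:
carry_out:
  steps:
    - [0, -0.009, 0, 0, 0, 0, 0.42]
    - [0, -0.009, 0, 0, 0, 0, 0.42]
    - [0, -0.009, 0, 0, 0, 0, 0.42]
    - [0, -0.009, 0, 0, 0, 0, 0.42]
    - [0, -0.009, 0, 0, 0, 0, 0.42]
    - [0, -0.009, 0, 0, 0, 0, 0.42]
    - [0, -0.009, 0, 0, 0, 0, 0.42]
    - [0, -0.009, 0, 0, 0, 0, 0.42]
    - [0, -0.007, 0, 0, 0, 0, 0.42]
    - [0, -0.003, 0, 0, 0, 0, 0.42]

```text
t: 23.47
tcp_pos: [0.5088, 0.0207, 0.0889]
tool_rot: [-0.039, 0.999, -0.0, -0.0]
contact_force: [-0.5, 0.8, -0.8]
finger_gap: 0.053
```

Emit:
carry_out:
  steps:
    - [0, -0.003, 0, 0, 0, 0, 0.42]
    - [0, -0.002, 0, 0, 0, 0, 0.42]
    - [0, 0, 0, 0, 0, 0, 0.42]

```text
t: 23.72
tcp_pos: [0.5092, 0.0167, 0.0889]
tool_rot: [-0.039, 0.999, -0.0, -0.0]
contact_force: [0.3, 0.3, 0.9]
finger_gap: 0.0532
```

Emit:
carry_out:
  steps:
    - [0, -0.0015, 0, 0, 0, 0, 0.42]
    - [0, 0, 0, 0, 0, 0, 0.42]

```text
t: 23.88
tcp_pos: [0.5093, 0.0154, 0.0889]
tool_rot: [-0.039, 0.999, -0.0, 0.0]
contact_force: [-0.0, 1.2, 0.6]
finger_gap: 0.0531
```

Emit:
carry_out:
  steps:
    - [0, -0.0015, 0, 0, 0, 0, 0.42]
    - [0, 0, 0, 0, 0, 0, 0.42]

```text
t: 24.05
tcp_pos: [0.5093, 0.0144, 0.0888]
tool_rot: [-0.039, 0.999, 0.0, -0.0]
contact_force: [-0.3, 7.3, -0.4]
finger_gap: 0.0532
```

Emit:
carry_out:
  steps:
    - [0, -0.0015, 0, 0, 0, 0, 0.42]
    - [0, 0, 0, 0, 0, 0, 0.42]

```text
t: 24.22
tcp_pos: [0.5092, 0.0137, 0.0887]
tool_rot: [-0.039, 0.999, 0.001, -0.0]
contact_force: [0.6, 15.9, -1.4]
finger_gap: 0.0528
```

At the stop. Back off, rise, look.

Emit:
carry_out:
  steps:
    - [0, 0.007, 0, 0, 0, 0, 0.42]
    - [0, 0.007, 0, 0, 0, 0, 0.42]
    - [0, 0, -0.02, 0, 0, 0, 0.42]
    - [0, 0, -0.03, 0, 0, 0, 0.42]
    - [0, 0, -0.03, 0, 0, 0, 0.42]
    - [0, 0, -0.035, 0, 0, 0, 0.42]
    - [0, 0, -0.035, 0, 0, 0, 0.42]
    - [0.03, 0, 0, 0, 0, 0, 0.42]
    - [0.03, 0, 0, 0, 0, 0, 0.42]
    - [0, 0, 0, 0, 0, 0, 0.42]

```text
t: 25.05
tcp_pos: [0.4438, 0.022, 0.2391]
tool_rot: [-0.039, 0.999, -0.0, -0.001]
contact_force: [1.0, -0.1, 0.4]
finger_gap: 0.0531
```

Run:
```python
from h import *
import cv2
s=bot.sense();print(s["t"],s["tcp_pos"],s["contact_force"])
p,d=bot.capture("wrist");cv2.imwrite("pics/w8.png",cv2.resize(p[:,:,::-1],(768,576)))
p,d=bot.capture("side");cv2.imwrite("pics/s8.png",cv2.resize(p[120:270,220:370,::-1],(600,600),interpolation=cv2.INTER_CUBIC))
```

```text
25.05 [0.44380908 0.02195916 0.23909343] [ 0.95665927 -0.13582503  0.42594802]
```

View pics/w8.png

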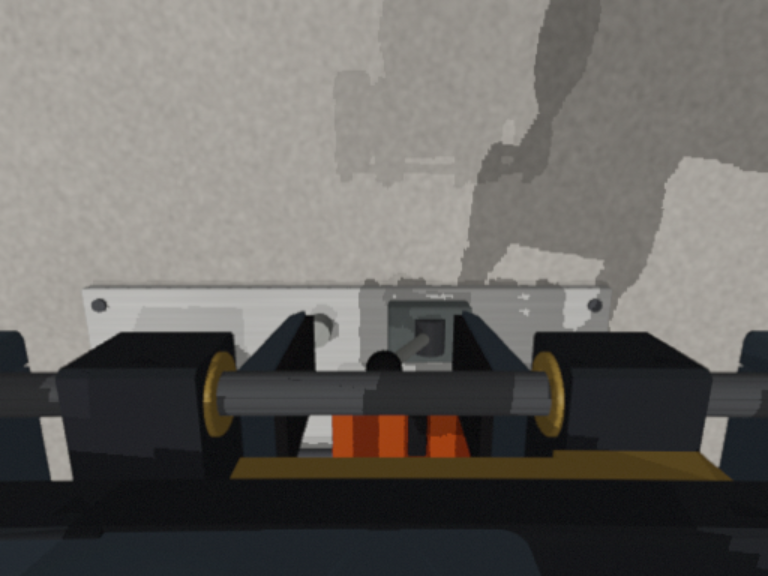

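View pics/s8.png

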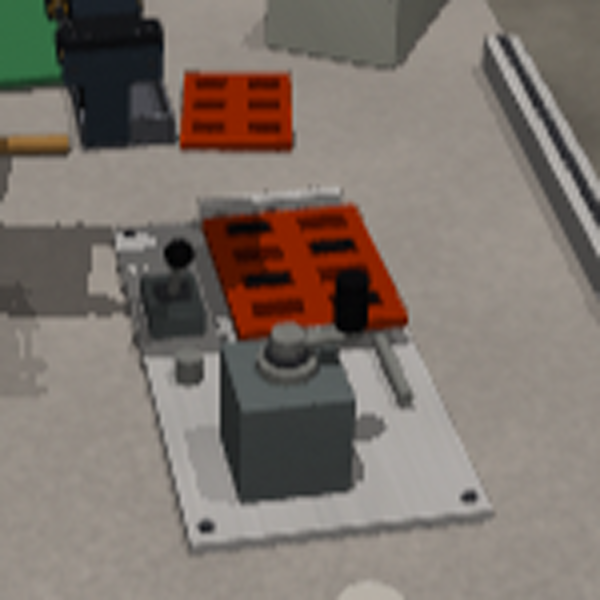

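The lever is over towards the gearbox, the crank stands where I released it, and the arm is clear.

```bash
python3 -c "
from bench import bot
print(bot.sign_off(), bot.sense()['t'])"
```

```text
the job is handed in; nothing more can be done
the job is handed in; nothing more can be done
```

I opened the clamp, drove the crank two turns on from where its slack ran out, swung the clamp back and handed the job in at about 25 s of the 72 s allowed. The hand-in reports no verdict.

- **Clamp:** I pushed the lever until it met each end stop, with 12 N at the open end and 16 N at the clamped end. The last pictures show it back over towards the gearbox and the gripper clear of everything.
- **Crank start:** The force against turning jumped from under 1 N to about 11 N between 10.9° and 4.2° of crank direction. I took the start of drive as about 7.5°, give or take 3°.
- **Two turns:** While driving, the resistance was 10–11 N wherever I checked it. The tool came back to the same positions on each turn to within 0.1 mm, so the grip did not slip. I stopped at 8.1° after two turns, well inside the ±18° limit, and let go without pushing the crank.
- **Limits of these checks:** The stage's 2 mm movement was too small for me to measure directly, so it rests on the turn count and the force reading.
- **Disagreement:** The top and side cameras placed the stage about 7 mm apart in x. I relied on the wrist camera and contact instead.

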